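# Run the jig carriage up to the gauge post

### The job

Push the heavy rail carriage from its home end along its rails until the pointed tab on its edge stands opposite the pointed blade of the gauge post, brake it to a standstill there without it ever running into the stop at the far end, then take the hand out and leave it standing at the mark. Drive and brake it only against the two sprung pads inside its open well, not by touching its deck, hoods or workpiece, and leave the wrench and the loose steel block near the robot alone.

Things in the scene. Friction and masses are not known exactly. Their poses are not given: they have to be found in the camera images.
- bed: fixed grey base plate 260 x 800 x 12 mm with two steel rails along its y axis and a dark steel stop across each end. Origin at bench height under the line of the carriage's well, midway between the stops; +y is the travel away from home (yaw within 0.1 rad of the world's), +x points away from the robot. Plate: x = -80 to +180 mm. Position and yaw vary
- carriage (a joint): carriage position along the bed's +y, m: 0 at the home stop, 0.320 at the far stop (hit above 0.317). Carriage centre at bed y = joint - 0.160. Rolls freely on level rails: moving mass nominally 3.2 kg (hidden load makes it 2.4 to 4.3), drag 0.8 N s/m (coasts with a time constant of about 4 s), dry friction 0.008 N
- frame: carriage frame, not to be touched: aluminium deck 240 x 350 mm, top at z = 50 mm; grey hood at each end, 116 mm wide in x, from 115 to 175 mm either side of the centre, top at z = 122 mm; steel workpiece with clamps, bolts up to 98 mm high, at x = +75 to +161 mm. Axes as the bed's; origin at bench height under the middle of the well, at the carriage's centre
- face_front (a point): middle of the rubber face of the front sprung pad: a black block 96 mm wide, 52 mm high (z = 59 to 111 mm) sliding in the +y hood, its face looking to -y into the well. Unloaded 80 mm in +y of the carriage's centre; goes back up to 30 mm against a spring of 80 N/m (linear, no preload, little damping: the carriage bounces off a still hand). Push it to +y to drive the carriage on
- face_rear (a point): the same on the rear sprung pad in the -y hood: face looks to +y, unloaded 80 mm in -y of the carriage's centre, goes back up to 30 mm, 80 N/m. The well between the two faces is 160 mm long and open above. Push this pad to -y to brake the moving carriage or drive it back
- well (a point): point in the middle of the well on top of the deck (z = 50 mm), midway between the two pad faces; moves with the carriage
- index (a point): tip of the small pointed steel tab on the carriage's far (+x) edge, in the middle of its length: 190 mm in +x from the well's middle, at z = 50 mm
- gauge: fixed gauge post beyond the far side of the bed: dark foot 50 x 50 mm, round steel post, and on top (75 to 87 mm high) a pointed steel blade 24 mm wide that points to -x at the carriage. Origin at bench height under the blade's tip; axes parallel to the bed's. The carriage is at the mark when the index tab and this origin have the same y along the bed. The post's place along the bed varies
- wrench: bystander: steel wrench 200 mm long lying on the bench near the robot, left side
- offcut: bystander: dark steel block 60 x 90 x 40 mm near the robot, right side
Mind the look-alikes: they are no part of the job. What is shaped like the gauge but red is not meant.

How it is judged:
On the way:
1. the carriage stands at the mark, braked to rest (y of index in the frame of gauge between -0.012 and 0.012 m and velocity of joint carriage between -0.012 and 0.012 m/s), for 1.5 s.
At the end, for the whole second after the job is handed in: the tab is within 12 mm of the blade along the rails, the carriage is at rest (under 10 mm/s), and the robot touches nothing (y of index in the frame of gauge between -0.012 and 0.012 m and velocity of joint carriage between -0.01 and 0.01 m/s).
It fails at once if the carriage ran into the far stop (value of joint carriage above 0.317 m).
It fails at once if the robot touched the deck, a hood or the workpiece instead of the pads (contact force between any of the arm, the fingers and frame above 1.5 N).
It fails at once if a bystander was disturbed (distance of any of wrench, offcut from where it was at the start of the episode above 0.03 m).
It also fails if it takes over 40 s, if anything falls off the work surface, if the arm or the gripper's body presses on something with over 40 N, if the wrist force passes 120 N, or if a joint passes its speed limit or range.

### The arm

A 6-joint arm with a two-finger parallel gripper is mounted at the origin on the work surface. World frame = base frame: x ahead of the robot, y to its left, z up, the work surface at z = 0. Lengths are in m, angles in rad, forces in N, time in s.
With the tool pointing down it reaches from about 0.225 to 0.875 m from the base axis. Payload 3.4 kg.
Tool frame: the origin (TCP) lies where the fingers leave the gripper's body, on its centre line; the fingertips stand 73 mm ahead of it and the grasp point (between the pads) lies 54 mm ahead of it (manip.pinch_z is the distance from the TCP to the grasp point, in m); z points along the fingers, y is the line along which they close (so a half turn about z gives the same grasp; the last joint's range is limited). The gripper opens to 85 mm and grips with 20 to 120 N. Pads are 22 mm wide; open, the fingers measure 114 mm over their backs; the gripper's body (76 mm by 85 mm) begins 54 mm behind the grasp point. The pads swing forward as they close: fully open they stand 13 mm farther back than shut.
Start: joints at [-1.229, 0.276, 1.505, -0, 1.361, -0.121], TCP at [0.257, -0.515, 0.304] pointing down, gripper open.
Joint ranges: [-2.89, 2.89], [-0.75, 2.08], [0.22, 2.7], [-1.18, 4.32], [0.11, 2.71], [-2.7, 2.7]. Speed limits (rad/s): [2.57, 2.57, 3.14, 3.14, 3.14, 3.14].

### API

Orientations are given as a unit quaternion [w, x, y, z].
In Python, from rig import readout, imaging, manip gives the robot as it stands. The module is installed in compiled form; this text tells all that it offers.
- The arm moves only by the tool servo_tool, never from a script. Its argument "moves" is a list of rows, each an object with "dp": the shift along the tool's x, y, z in units of 0.2 m (1.0 is 0.2 m), a list of three; "delta_rot": the turn, a rotation vector about the tool's x, y, z in units of 0.1 rad (1.0 is 0.1 rad), a list of three; "fingers": the opening, from 0 (shut) to 1 (fully open). In form: [{"dp": [dx, dy, dz], "delta_rot": [wx, wy, wz], "fingers": fingers}, ...]. A call has 1 to 5 rows; each row shifts and turns the commanded pose from where the row before left it, along the tool's axes as they then stand; what a row does not reach is not made up. A row lasts 1/10 s, in which the tool goes at most 50 mm and 8.59 degrees, less where a joint would pass 70% of its speed; a pose out of reach is approached as far as the arm can. A call with a number of a shift or a turn outside -1 to 1 is refused whole. A call with a gripper value outside its range is refused whole. The fingers move at their own pace and stop on an object; "force" is the grip in N (left out, the last holds). Time passes only in rows, so rows that do not move let the fingers close. It gives the time, the measured TCP pose, the force, the opening and the grip force at its end, in the units of the state.
- readout.get_state(): the state, without advancing time (a new reading comes with each control period).
- imaging.get_image(name): name is "side" or "top" or "wrist"; returns (picture, depth): 480x640x3 uint8, red, green, blue; 480x640 float32, m along the optical axis (not along the pixel's ray), 0 where there is no reading.
- imaging.calibration(name): a dict with "intrinsics" (3x3 intrinsics, pixels), "R" (3x3) and "t" (3): a world point X has camera coordinates R X + t; the wrist camera has in their place "hand_eye" (4x4, takes a point from camera to tool coordinates, whose origin is the TCP and whose axes are the flange's). Camera axes: x right, y down, z forward; pixel columns grow to the right and rows downward; lengths in m; the calibration is good to about 2 mm. A picture is of the moment at which its call begins: read the wrist's pose just before it. calibration takes no time and is no camera call.
- manip.sign_off(): hands the job in; it is judged then, once.
The state is a dict: "clock": time; "qpos": joint angles; "qd": joint speeds; "effort": joint torques, N m; "position": TCP position; "ee_rot": TCP orientation; "contact_force": force on the tool from outside, world axes, zero at the start; "moment": the same for the moment, N m; "width": finger opening in m; "gripper_force": force on a finger pad.
Only numpy, scipy, OpenCV 4.12 (cv2) and the standard library are available. Lean on these libraries where they do the work, as an engineer would, in place of code of your own. Each camera call takes 0.05 s, during which the arm holds its last target. There are 200 camera calls.

## Working session

There is one attempt and no reset: what is moved stays moved. The work goes in short steps, Python scripts to look and compute and a tool call to move; the robot and the scene stay as the last step left them, time stands still between calls to the robot, and variables do not carry over. Pictures are saved under pics/ and viewed, at most 10 in all, crops included, and the job is handed in when it is done.

Besides the shell and the picture viewer there is one more tool, called after ">>>" as name(argument=value, ...), one argument or row to a line, values as JSON. servo_tool: Moves the arm, as the interface text tells. Its arguments: {"type":"object","properties":{"moves":{"type":"array"},"force":{"type":"number"}},"required":["moves"]}

```bash
mkdir -p pics; cat > h.py <<'E'
import numpy as np, cv2
from rig import readout, imaging, manip
def snap(n,f):
    im,d=imaging.get_image(n); cv2.imwrite('pics/%s.png'%f,im[:,:,::-1]); np.savez('%s.npz'%f,im=im,d=d); return im,d
def world(n,d):
    c=imaging.calibration(n);K=np.array(c['intrinsics']);v,u=np.mgrid[:480,:640]
    P=np.stack([(u-K[0,2])/K[0,0]*d,(v-K[1,2])/K[1,1]*d,d],-1)
    return (P-np.array(c['t']))@np.array(c['R'])
E
python3 - <<'E'
from h import *
s=readout.get_state();print(s['clock'],s['position'],s['ee_rot'],s['contact_force'])
for n in('top','side'):
    snap(n,n);print(imaging.calibration(n))
E
```

```text
0.0 [ 0.25657831 -0.51412623  0.30304207] [-9.26702579e-04  9.73345215e-01  2.29343025e-01 -1.00409456e-04] [0.00036063 0.07244969 0.1972354 ]
{'intrinsics': array([[586.11025218,   0.        , 323.01922527],
       [  0.        , 586.11025218, 233.32344243],
       [  0.        ,   0.        ,   1.        ]]), 'R': array([[ 0.01646223, -0.99977666,  0.01325238],
       [-0.99813161, -0.01721226, -0.05862614],
       [ 0.05884115, -0.01226251, -0.99819204]]), 't': array([-0.00673121,  0.5394024 ,  1.15800562])}
{'intrinsics': array([[509.24640921,   0.        , 324.77488482],
       [  0.        , 509.24640921, 236.9279625 ],
       [  0.        ,   0.        ,   1.        ]]), 'R': array([[-0.98128605, -0.19255311,  0.00099536],
       [-0.15045121,  0.76348038, -0.62806221],
       [ 0.12017539, -0.61645844, -0.7781625 ]]), 't': array([0.5454443 , 0.11685303, 1.21384577])}
```

View pics/top.png

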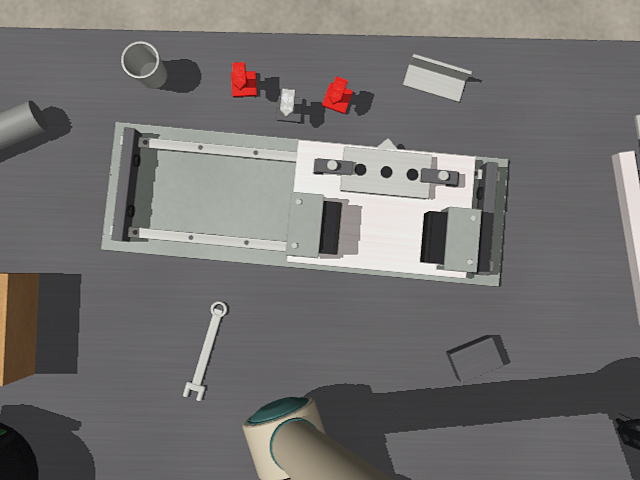

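View pics/side.png

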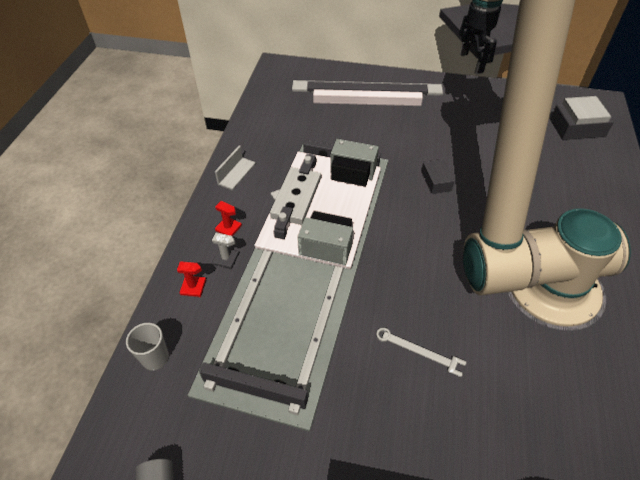

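The top view shows the carriage at its home end on the right. Its tab is at about (388,140), with pads at (331,228) and (434,237). There are three gauge-shaped posts: red at (243,80), red at (338,95) and steel grey on a dark foot at (288,103). The grey one fits, since red is ruled out. I'll confirm it in a crop and measure.

```bash
python3 - <<'E'
from h import *
z=np.load('top.npz');im,d=z['im'],z['d'];W=world('top',d)
c=im[60:180,220:420,::-1];cv2.imwrite('pics/crop.png',cv2.resize(c,None,fx=4,fy=4,interpolation=cv2.INTER_NEAREST))
def ray(u,v,h,n='top'):
    c=imaging.calibration(n);K=np.array(c['intrinsics']);R=np.array(c['R']);t=np.array(c['t'])
    r=R.T@np.linalg.solve(K,[u,v,1.]);o=-R.T@t;return o+r*(h-o[2])/r[2]
for p in [(117,122),(509,159),(500,286),(102,249)]:print('plate',p,ray(*p,.012).round(4))
# hood tops
m=((abs(W[...,2]-.122)<.006)&(d>0)).astype(np.uint8)
n,l,st,ce=cv2.connectedComponentsWithStats(m)
for i in range(1,n):
    if st[i,4]>300:
        P=W[l==i];print('hood',st[i],P.mean(0).round(4),cv2.minAreaRect(P[:,:2].astype(np.float32)))
m=((abs(W[...,2]-.05)<.006)&(d>0)).astype(np.uint8)
n,l,st,ce=cv2.connectedComponentsWithStats(m)
for i in range(1,n):
    if st[i,4]>100:
        P=W[l==i];print('deck',st[i],P.mean(0).round(4),cv2.minAreaRect(P[:,:2].astype(np.float32)))
g=W[80:125,270:310];mm=(g[...,2]>.068)&(g[...,2]<.1);P=g[mm];print('blade',len(P),P.mean(0),P[:,0].min(),P[P[:,0]<P[:,0].min()+.004].mean(0))
vv,uu=np.nonzero(mm);print(uu.min()+270,uu.max()+270,vv.min()+80,vv.max()+80)
E
```

```text
plate (117, 122) [0.758  0.4227 0.012 ]
plate (509, 159) [ 0.6975 -0.3733  0.012 ]
plate (500, 286) [ 0.4399 -0.3546  0.012 ]
plate (102, 249) [0.5007 0.443  0.012 ]
hood [ 286  192   39   66 2067] [0.5489 0.0371 0.1228] ((0.549226701259613, 0.03646133095026016), (0.061824675649404526, 0.11604510992765427), 85.92289733886719)
hood [ 444  207   38   66 2072] [ 0.5269 -0.2512  0.1227] ((0.5271291136741638, -0.2516184449195862), (0.06102346256375313, 0.11616320163011551), 85.93280029296875)
hood [  0 274  11 112 555] [0.3528 0.5728 0.1204] ((0.3509874641895294, 0.5730905532836914), (0.19845175743103027, 0.017676211893558502), 2.667177438735962)
deck [413  54  59  22 258] [ 0.8771 -0.2277  0.0499] ((0.8777337074279785, -0.2277815043926239), (0.11967580765485764, 0.009483187459409237), 74.24527740478516)
deck [  0 101  43  46 302] [0.7287 0.5899 0.0505] ((0.7296518683433533, 0.5884763598442078), (0.05097575485706329, 0.10529695451259613), 57.87094497680664)
deck [123 129  17 113 317] [0.6252 0.3766 0.0505] ((0.6248326301574707, 0.374671071767807), (0.011257686652243137, 0.2191411554813385), 85.61548614501953)
deck [  287   138   189   141 11192] [ 0.5805 -0.1104  0.0508] ((0.5975750684738159, -0.11234802007675171), (0.3506746292114258, 0.2592135965824127), 85.5984878540039)
deck [478 163   9  49 123] [ 0.6305 -0.3077  0.0511] ((0.6338615417480469, -0.3062039017677307), (0.010354607366025448, 0.09470182657241821), 85.12419891357422)
deck [ 21 274   9 105 312] [0.3503 0.5706 0.05  ] ((0.35037827491760254, 0.5707356929779053), (0.19786103069782257, 0.00509308185428381), 0.06583426892757416)
blade 322 [0.78526897 0.07484374 0.08715737] 0.7583153692298061 [0.76037142 0.07654882 0.08626569]
281 295 89 116
```

View pics/crop.png

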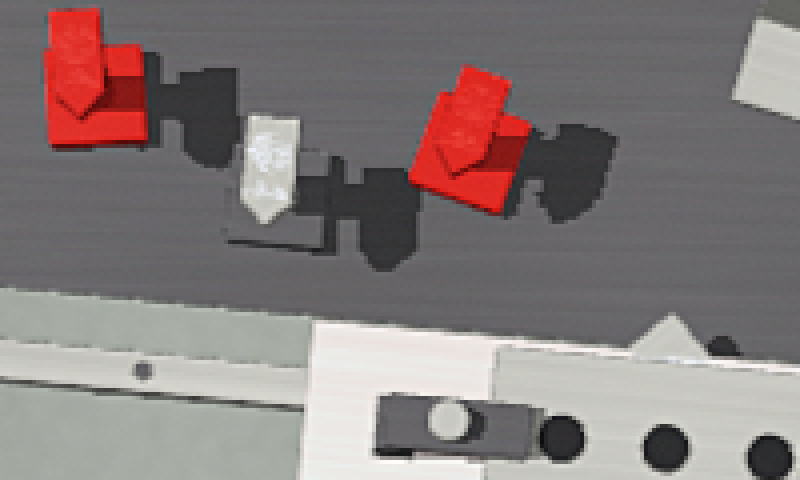

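The crop confirms it: the grey post has its blade tip at about (286,115), and its two neighbours are red. The tab tip is at (388,138.5). The tab needs to travel about 0.20 m along the bed, whose yaw is -0.076. First I'll turn the tool to the bed's axes.

>>> servo_tool(
  moves=[
    {"dp":[0,0,0],"delta_rot":[0,0,1],"fingers":1},
    {"dp":[0,0,0],"delta_rot":[0,0,1],"fingers":1},
    {"dp":[0,0,0],"delta_rot":[0,0,1],"fingers":1},
    {"dp":[0,0,0],"delta_rot":[0,0,1],"fingers":1},
    {"dp":[0,0,0],"delta_rot":[0,0,1],"fingers":1},
  ],
)

```text
clock: 0.6
position: [0.2566, -0.5143, 0.3034]
ee_rot: [-0.001, 1.0, -0.021, -0.0]
contact_force: [-0.5, -0.2, -1.1]
width: 0.0857
gripper_force: 0.0
```

>>> servo_tool(
  moves=[
    {"dp":[0,0,0],"delta_rot":[0,0,0.39],"fingers":1},
    {"dp":[0.1,-0.17,0],"delta_rot":[0,0,0],"fingers":1},
    {"dp":[0.1,-0.17,0],"delta_rot":[0,0,0],"fingers":1},
    {"dp":[0.1,-0.17,0],"delta_rot":[0,0,0],"fingers":1},
    {"dp":[0.1,-0.17,0],"delta_rot":[0,0,0],"fingers":1},
  ],
)

```text
clock: 1.1
position: [0.3473, -0.3836, 0.3035]
ee_rot: [-0.0, 0.999, -0.038, -0.0]
contact_force: [0.9, -0.3, -0.4]
width: 0.0856
gripper_force: 0.0
```

>>> servo_tool(
  moves=[
    {"dp":[0.1,-0.17,0],"delta_rot":[0,0,0],"fingers":1},
    {"dp":[0.1,-0.17,0],"delta_rot":[0,0,0],"fingers":1},
    {"dp":[0.1,-0.17,0],"delta_rot":[0,0,0],"fingers":1},
    {"dp":[0.1,-0.17,0],"delta_rot":[0,0,0],"fingers":1},
    {"dp":[0.1,-0.17,0],"delta_rot":[0,0,0],"fingers":1},
  ],
)

```text
clock: 1.6
position: [0.46, -0.2216, 0.3036]
ee_rot: [-0.0, 0.999, -0.038, -0.0]
contact_force: [0.3, 0.0, -0.9]
width: 0.0852
gripper_force: 0.0
```

>>> servo_tool(
  moves=[
    {"dp":[0.1,-0.17,0],"delta_rot":[0,0,0],"fingers":1},
    {"dp":[0.1,-0.17,0],"delta_rot":[0,0,0],"fingers":1},
    {"dp":[0.1,-0.17,0],"delta_rot":[0,0,0],"fingers":1},
    {"dp":[0,0,0],"delta_rot":[0,0,0],"fingers":1},
  ],
)

```text
clock: 2.0
position: [0.529, -0.1223, 0.3034]
ee_rot: [-0.001, 0.999, -0.036, 0.0]
contact_force: [-1.2, 0.7, 1.2]
width: 0.0853
gripper_force: 0.0
```

```bash
cat >> h.py <<'E'
a=np.array([.9971,-.0759]);b=np.array([.0759,.9971]);O=np.array([.5492,.0382])
G=(np.array([.7583,.0765])-O)@b
def tab(f=None):
    "bed y of the tab (median of its points) from the top view, and the clock"
    t=readout.get_state()['clock'];im,d=imaging.get_image('top');W=world('top',d)
    if f: cv2.imwrite('pics/%s.png'%f,im[:,:,::-1])
    X=(W[...,:2]-O)@a;Y=(W[...,:2]-O)@b
    m=(d>0)&(X>.172)&(X<.195)&(abs(W[...,2]-.05)<.008)&(abs(Y)<.22)
    return t,Y[m].mean() if m.any() else None,m.sum()
def hand():
    s=readout.get_state();p=np.array(s['position']);q=s['ee_rot'];f=np.array(s['contact_force'])
    return s['clock'],((p[:2]-O)@a).round(4),((p[:2]-O)@b).round(4),p[2].round(4),'yaw',round(float(2*np.arctan2(q[2],q[1])),4),'Fy',(f[:2]@b).round(3),'F',f.round(2),s['width']
E
python3 - <<'E'
from h import *
print(hand());print(G,tab('t1'),tab())
z=np.load('top.npz');W=world('top',z['d']);d=z['d']
# blade axis check: mean of the blade's points along bed y
g=W[80:125,270:310];P=g[(g[...,2]>.075)&(g[...,2]<.095)];print('blade mean y',((P[:,:2]-O)@b).mean())
E
```

```text
(2.0, np.float64(-0.0079), np.float64(-0.1615), np.float64(0.3034), 'yaw', -0.0713, 'Fy', np.float64(0.646), 'F', array([-1.19,  0.74,  1.17]), 0.08533699407301946)
0.05405962 (2.0, np.float64(-0.14649858288091164), np.int64(85)) (2.05, np.float64(-0.1459908252452261), np.int64(82))
blade mean y 0.054467824103895564
```

>>> servo_tool(
  moves=[
    {"dp":[0.04,-0.075,0],"delta_rot":[0,0,0.05],"fingers":1},
    {"dp":[0,0,0.2],"delta_rot":[0,0,0],"fingers":1},
    {"dp":[0,0,0.15],"delta_rot":[0,0,0],"fingers":1},
    {"dp":[0,0,0.15],"delta_rot":[0,0,0],"fingers":1},
    {"dp":[0,0,0],"delta_rot":[0,0,0],"fingers":1},
  ],
)

```text
clock: 2.6
position: [0.5328, -0.1121, 0.2]
ee_rot: [-0.001, 0.999, -0.041, -0.005]
contact_force: [-1.2, 1.0, -1.3]
width: 0.0856
gripper_force: 0.0
```

```bash
python3 - <<'E'
from h import *
print(hand());print(tab('t2'));snap('side','s2')
E
```

```text
(2.6, np.float64(-0.005), np.float64(-0.1511), np.float64(0.2), 'yaw', -0.0829, 'Fy', np.float64(0.859), 'F', array([-1.22,  0.95, -1.33]), 0.08559045886308803)
(2.6, np.float64(-0.14586507249001573), np.int64(84))
```

View pics/t2.png

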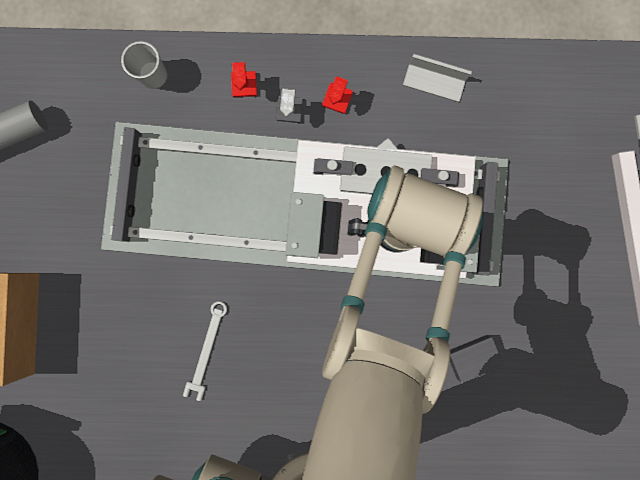

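The picture shows the hand over the well with the tab still visible at (388,140). Next I'll nudge to centre and lower.

>>> servo_tool(
  moves=[
    {"dp":[0.02,-0.03,0.1],"delta_rot":[0,0,-0.05],"fingers":1},
    {"dp":[0,0,0.1],"delta_rot":[0,0,0],"fingers":1},
    {"dp":[0,0,0.1],"delta_rot":[0,0,0],"fingers":1},
    {"dp":[0,0,0],"delta_rot":[0,0,0],"fingers":1},
  ],
)

```text
clock: 3.1
position: [0.5402, -0.1064, 0.1437]
ee_rot: [-0.0, 0.999, -0.038, -0.001]
contact_force: [-0.9, -0.2, 0.1]
width: 0.0857
gripper_force: 0.0
```

```bash
python3 - <<'E'
from h import *
print(hand());print(tab());im,d=snap('side','s3')
cv2.imwrite('pics/s3c.png',cv2.resize(im[130:290,240:420,::-1],None,fx=3.6,fy=3.6))
E
```

```text
(3.1, np.float64(0.002), np.float64(-0.1449), np.float64(0.1437), 'yaw', -0.0768, 'Fy', np.float64(-0.269), 'F', array([-0.85, -0.21,  0.08]), 0.08565673727850984)
(3.1, np.float64(-0.1461634376252392), np.int64(84))
```

View pics/s3c.png

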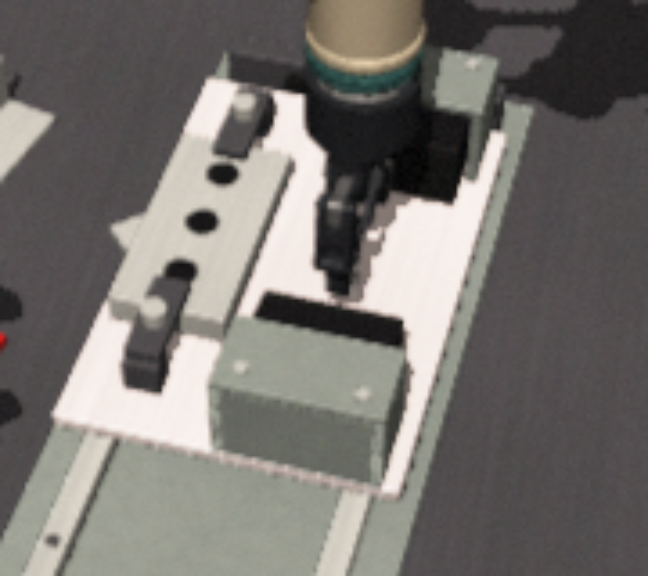

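The side crop shows the open fingers centred in the well, clear of both pads. Now I'll drive at a steady 0.07 m/s. An elastic push should send the carriage off at about twice the hand's speed.

>>> servo_tool(
  moves=[
    {"dp":[0,0,0.04],"delta_rot":[0,0,0],"fingers":1},
    {"dp":[0,-0.035,0],"delta_rot":[0,0,0],"fingers":1},
    {"dp":[0,-0.035,0],"delta_rot":[0,0,0],"fingers":1},
    {"dp":[0,-0.035,0],"delta_rot":[0,0,0],"fingers":1},
    {"dp":[0,-0.035,0],"delta_rot":[0,0,0],"fingers":1},
  ],
)

```text
clock: 3.7
position: [0.543, -0.0773, 0.1362]
ee_rot: [0.0, 0.999, -0.038, 0.0]
contact_force: [-0.3, 0.1, 0.5]
width: 0.0854
gripper_force: 0.3
```

>>> servo_tool(
  moves=[
    {"dp":[0,-0.035,0],"delta_rot":[0,0,0],"fingers":1},
    {"dp":[0,-0.035,0],"delta_rot":[0,0,0],"fingers":1},
    {"dp":[0,-0.035,0],"delta_rot":[0,0,0],"fingers":1},
    {"dp":[0,-0.035,0],"delta_rot":[0,0,0],"fingers":1},
    {"dp":[0,-0.035,0],"delta_rot":[0,0,0],"fingers":1},
  ],
)

```text
clock: 4.2
position: [0.5455, -0.0425, 0.1358]
ee_rot: [-0.0, 0.999, -0.038, -0.0]
contact_force: [0.5, 0.1, 1.1]
width: 0.0853
gripper_force: 0.1
```

```bash
python3 - <<'E'
from h import *
print(hand());print(tab())
E
```

```text
(4.2, np.float64(0.0024), np.float64(-0.0808), np.float64(0.1358), 'yaw', -0.0763, 'Fy', np.float64(0.114), 'F', array([0.48, 0.08, 1.06]), 0.08527155120062406)
(4.2, np.float64(-0.10675042297288695), np.int64(82))
```

>>> servo_tool(
  moves=[
    {"dp":[0,-0.035,0],"delta_rot":[0,0,0],"fingers":1},
    {"dp":[0,-0.035,0],"delta_rot":[0,0,0],"fingers":1},
    {"dp":[0,-0.05,0],"delta_rot":[0,0,0],"fingers":1},
  ],
)

```text
clock: 4.55
position: [0.5473, -0.0188, 0.1358]
ee_rot: [0.0, 0.999, -0.038, -0.0]
contact_force: [-0.0, 0.8, 0.2]
width: 0.0853
gripper_force: 0.0
```

```bash
python3 - <<'E'
from h import *
print(hand());print(tab());print(tab('t4'))
E
```

```text
(4.55, np.float64(0.0024), np.float64(-0.057), np.float64(0.1358), 'yaw', -0.0768, 'Fy', np.float64(0.793), 'F', array([-0.04,  0.8 ,  0.22]), 0.08533622233174287)
(4.55, np.float64(-0.06346673388413551), np.int64(80))
(4.6, np.float64(-0.058142385988519625), np.int64(82))
```

>>> servo_tool(
  moves=[
    {"dp":[0,-0.05,0],"delta_rot":[0,0,0],"fingers":1},
    {"dp":[0,-0.05,0],"delta_rot":[0,0,0],"fingers":1},
    {"dp":[0,-0.05,0],"delta_rot":[0,0,0],"fingers":1},
  ],
)

```text
clock: 4.95
position: [0.5496, 0.0115, 0.1359]
ee_rot: [-0.0, 0.999, -0.038, -0.0]
contact_force: [-1.3, 0.5, 0.4]
width: 0.0852
gripper_force: 0.0
```

```bash
python3 - <<'E'
from h import *
print(hand());print(tab('t5'))
E
```

```text
(4.95, np.float64(0.0024), np.float64(-0.0266), np.float64(0.1359), 'yaw', -0.0764, 'Fy', np.float64(0.365), 'F', array([-1.25,  0.46,  0.4 ]), 0.08520614677064423)
(4.95, np.float64(-0.019063701934146672), np.int64(80))
```

>>> servo_tool(
  moves=[
    {"dp":[0,-0.045,0],"delta_rot":[0,0,0],"fingers":1},
    {"dp":[0,-0.045,0],"delta_rot":[0,0,0],"fingers":1},
    {"dp":[0,-0.025,0],"delta_rot":[0,0,0],"fingers":1},
    {"dp":[0,-0.025,0],"delta_rot":[0,0,0],"fingers":1},
    {"dp":[0,-0.025,0],"delta_rot":[0,0,0],"fingers":1},
  ],
)

```text
clock: 5.5
position: [0.5521, 0.044, 0.1359]
ee_rot: [0.0, 0.999, -0.038, 0.0]
contact_force: [-0.2, 0.1, -0.1]
width: 0.0854
gripper_force: 0.2
```

>>> servo_tool(
  moves=[
    {"dp":[0,-0.025,0],"delta_rot":[0,0,0],"fingers":1},
    {"dp":[0,-0.025,0],"delta_rot":[0,0,0],"fingers":1},
    {"dp":[0,-0.025,0],"delta_rot":[0,0,0],"fingers":1},
    {"dp":[0,-0.025,0],"delta_rot":[0,0,0],"fingers":1},
    {"dp":[0,-0.025,0],"delta_rot":[0,0,0],"fingers":1},
  ],
)

```text
clock: 6.0
position: [0.554, 0.0688, 0.1359]
ee_rot: [0.0, 0.999, -0.038, 0.0]
contact_force: [-0.1, 0.3, -0.8]
width: 0.0856
gripper_force: 0.0
```

```bash
python3 - <<'E'
from h import *
print(hand());print(tab());print(tab('t6'))
E
```

```text
(6.0, np.float64(0.0025), np.float64(0.0308), np.float64(0.1359), 'yaw', -0.0762, 'Fy', np.float64(0.244), 'F', array([-0.11,  0.25, -0.75]), 0.08560991314344814)
(6.0, np.float64(0.0537760195746887), np.int64(82))
(6.05, np.float64(0.0548566839622301), np.int64(84))
```

>>> servo_tool(
  moves=[
    {"dp":[0,-0.04,0],"delta_rot":[0,0,0],"fingers":1},
    {"dp":[0,-0.04,0],"delta_rot":[0,0,0],"fingers":1},
    {"dp":[0,-0.02,0],"delta_rot":[0,0,0],"fingers":1},
    {"dp":[0,0,0],"delta_rot":[0,0,0],"fingers":1},
  ],
)

```text
clock: 6.5
position: [0.5556, 0.0891, 0.1359]
ee_rot: [0.0, 0.999, -0.038, 0.0]
contact_force: [-0.3, -0.5, 0.0]
width: 0.0857
gripper_force: 0.0
```

```bash
python3 - <<'E'
from h import *
print(hand());print(tab());print(tab('t7'))
E
```

```text
(6.5, np.float64(0.0025), np.float64(0.0513), np.float64(0.1359), 'yaw', -0.0752, 'Fy', np.float64(-0.531), 'F', array([-0.28, -0.51,  0.03]), 0.08574625882062971)
(6.5, np.float64(0.05810586771558404), np.int64(85))
(6.55, np.float64(0.058583830412916316), np.int64(84))
```

It is drifting on at about 8 mm/s and would coast to the edge of the band. I'll hold the hand just at the rear pad so that it bounces softly back.

>>> servo_tool(
  moves=[
    {"dp":[0,0.065,0],"delta_rot":[0,0,0],"fingers":1},
    {"dp":[0,0,0],"delta_rot":[0,0,0],"fingers":1},
    {"dp":[0,0,0],"delta_rot":[0,0,0],"fingers":1},
    {"dp":[0,0,0],"delta_rot":[0,0,0],"fingers":1},
  ],
)

```text
clock: 7.0
position: [0.5546, 0.0751, 0.1359]
ee_rot: [-0.0, 0.999, -0.038, 0.0]
contact_force: [0.5, -0.1, -0.1]
width: 0.0856
gripper_force: 0.0
```

```bash
python3 - <<'E'
from h import *
print(hand());print(tab());print(tab('t8'))
E
```

```text
(7.0, np.float64(0.0025), np.float64(0.0372), np.float64(0.1359), 'yaw', -0.077, 'Fy', np.float64(-0.09), 'F', array([ 0.48, -0.13, -0.12]), 0.08563030119009665)
(7.0, np.float64(0.060455851166103775), np.int64(82))
(7.05, np.float64(0.061107849309161195), np.int64(82))
```

>>> servo_tool(
  moves=[
    {"dp":[0,0,0],"delta_rot":[0,0,0],"fingers":1},
    {"dp":[0,0,0],"delta_rot":[0,0,0],"fingers":1},
    {"dp":[0,0,0],"delta_rot":[0,0,0],"fingers":1},
    {"dp":[0,0,0],"delta_rot":[0,0,0],"fingers":1},
    {"dp":[0,0,0],"delta_rot":[0,0,0],"fingers":1},
  ],
)

```text
clock: 7.6
position: [0.5545, 0.0755, 0.1359]
ee_rot: [0.0, 0.999, -0.038, 0.0]
contact_force: [0.7, -0.0, -0.1]
width: 0.0851
gripper_force: 0.0
```

```bash
python3 - <<'E'
from h import *
print(hand());print(tab());print(tab())
E
```

```text
(7.6, np.float64(0.0025), np.float64(0.0376), np.float64(0.1359), 'yaw', -0.0761, 'Fy', np.float64(0.05), 'F', array([ 0.73, -0.01, -0.07]), 0.08514784303164913)
(7.6, np.float64(0.0622489773781483), np.int64(82))
(7.65, np.float64(0.06133779608284537), np.int64(83))
```

>>> servo_tool(
  moves=[
    {"dp":[0,0,0],"delta_rot":[0,0,0],"fingers":1},
    {"dp":[0,0,0],"delta_rot":[0,0,0],"fingers":1},
    {"dp":[0,0,0],"delta_rot":[0,0,0],"fingers":1},
  ],
)

```text
clock: 8.0
position: [0.5545, 0.0755, 0.1359]
ee_rot: [0.0, 0.999, -0.038, 0.0]
contact_force: [-0.5, 0.3, -0.2]
width: 0.0855
gripper_force: 0.0
```

```bash
python3 - <<'E'
from h import *
print(hand());print(tab());print(tab())
E
```

```text
(8.0, np.float64(0.0025), np.float64(0.0376), np.float64(0.1359), 'yaw', -0.0762, 'Fy', np.float64(0.291), 'F', array([-0.52,  0.33, -0.23]), 0.08551300069221726)
(8.0, np.float64(0.06131830369075952), np.int64(85))
(8.05, np.float64(0.060999913957837916), np.int64(85))
```

Now at rest within about 7 mm. I'll nudge it softly back at 4 mm/s for more margin.

>>> servo_tool(
  moves=[
    {"dp":[0,0.003,0],"delta_rot":[0,0,0],"fingers":1},
    {"dp":[0,0.002,0],"delta_rot":[0,0,0],"fingers":1},
    {"dp":[0,0.002,0],"delta_rot":[0,0,0],"fingers":1},
    {"dp":[0,0.002,0],"delta_rot":[0,0,0],"fingers":1},
    {"dp":[0,0.002,0],"delta_rot":[0,0,0],"fingers":1},
  ],
)

```text
clock: 8.6
position: [0.5544, 0.0732, 0.1359]
ee_rot: [0.0, 0.999, -0.038, 0.0]
contact_force: [-0.4, 0.2, -0.5]
width: 0.0853
gripper_force: 0.0
```

>>> servo_tool(
  moves=[
    {"dp":[0,0.002,0],"delta_rot":[0,0,0],"fingers":1},
    {"dp":[0,0.002,0],"delta_rot":[0,0,0],"fingers":1},
    {"dp":[0,0.002,0],"delta_rot":[0,0,0],"fingers":1},
    {"dp":[0,0.002,0],"delta_rot":[0,0,0],"fingers":1},
    {"dp":[0,0,0],"delta_rot":[0,0,0],"fingers":1},
  ],
)

```text
clock: 9.1
position: [0.5542, 0.0716, 0.1359]
ee_rot: [0.0, 0.999, -0.038, 0.0]
contact_force: [0.0, -0.4, 0.1]
width: 0.0857
gripper_force: 0.0
```

```bash
python3 - <<'E'
from h import *
print(hand());print(tab());print(tab())
E
```

```text
(9.1, np.float64(0.0025), np.float64(0.0337), np.float64(0.1359), 'yaw', -0.0762, 'Fy', np.float64(-0.379), 'F', array([ 0.01, -0.38,  0.05]), 0.08566184486428756)
(9.1, np.float64(0.05691385179009366), np.int64(81))
(9.15, np.float64(0.05662118399192587), np.int64(82))
```

>>> servo_tool(
  moves=[
    {"dp":[0,-0.05,0],"delta_rot":[0,0,0],"fingers":1},
    {"dp":[0,-0.05,0],"delta_rot":[0,0,0],"fingers":1},
    {"dp":[0,0,0],"delta_rot":[0,0,0],"fingers":1},
    {"dp":[0,0,0],"delta_rot":[0,0,0],"fingers":1},
    {"dp":[0,0,0],"delta_rot":[0,0,0],"fingers":1},
  ],
)

```text
clock: 9.7
position: [0.5557, 0.0918, 0.1359]
ee_rot: [0.0, 0.999, -0.038, -0.0]
contact_force: [0.8, -0.2, -0.3]
width: 0.0854
gripper_force: 0.0
```

>>> servo_tool(
  moves=[
    {"dp":[0,0,0],"delta_rot":[0,0,0],"fingers":1},
    {"dp":[0,0,0],"delta_rot":[0,0,0],"fingers":1},
    {"dp":[0,0,0],"delta_rot":[0,0,0],"fingers":1},
    {"dp":[0,0,0],"delta_rot":[0,0,0],"fingers":1},
    {"dp":[0,0,0],"delta_rot":[0,0,0],"fingers":1},
  ],
)

```text
clock: 10.2
position: [0.5558, 0.0915, 0.1359]
ee_rot: [0.0, 0.999, -0.038, 0.0]
contact_force: [-1.2, -0.6, -0.3]
width: 0.0853
gripper_force: 0.0
```

```bash
python3 - <<'E'
from h import *
print(hand());print(tab());print(tab())
E
```

```text
(10.2, np.float64(0.0025), np.float64(0.0537), np.float64(0.1359), 'yaw', -0.0764, 'Fy', np.float64(-0.661), 'F', array([-1.16, -0.57, -0.34]), 0.08530072113969012)
(10.2, np.float64(0.053083634868789635), np.int64(84))
(10.25, np.float64(0.05309750623940487), np.int64(82))
```

At the mark: the tab is 0.0531 against 0.054–0.0545 for the blade, and at rest. The hand is centred, so I'll raise it.

>>> servo_tool(
  moves=[
    {"dp":[0,0,-0.1],"delta_rot":[0,0,0],"fingers":1},
    {"dp":[0,0,-0.15],"delta_rot":[0,0,0],"fingers":1},
    {"dp":[0,0,-0.15],"delta_rot":[0,0,0],"fingers":1},
    {"dp":[0,0,-0.15],"delta_rot":[0,0,0],"fingers":1},
    {"dp":[0,0,-0.15],"delta_rot":[0,0,0],"fingers":1},
  ],
)

```text
clock: 10.8
position: [0.5555, 0.0916, 0.2771]
ee_rot: [0.0, 0.999, -0.038, -0.0]
contact_force: [0.7, -0.1, 0.2]
width: 0.0855
gripper_force: 0.0
```

>>> servo_tool(
  moves=[
    {"dp":[-0.1,0,-0.1],"delta_rot":[0,0,0],"fingers":1},
    {"dp":[-0.1,0,0],"delta_rot":[0,0,0],"fingers":1},
    {"dp":[0,0,0],"delta_rot":[0,0,0],"fingers":1},
    {"dp":[0,0,0],"delta_rot":[0,0,0],"fingers":1},
    {"dp":[0,0,0],"delta_rot":[0,0,0],"fingers":1},
  ],
)

```text
clock: 11.3
position: [0.5166, 0.0946, 0.2954]
ee_rot: [0.0, 0.999, -0.038, 0.0]
contact_force: [0.6, 0.4, -0.3]
width: 0.0852
gripper_force: 0.0
```

>>> servo_tool(
  moves=[
    {"dp":[0,0,0],"delta_rot":[0,0,0],"fingers":1},
    {"dp":[0,0,0],"delta_rot":[0,0,0],"fingers":1},
    {"dp":[0,0,0],"delta_rot":[0,0,0],"fingers":1},
    {"dp":[0,0,0],"delta_rot":[0,0,0],"fingers":1},
    {"dp":[0,0,0],"delta_rot":[0,0,0],"fingers":1},
  ],
)

```text
clock: 11.8
position: [0.516, 0.0947, 0.2958]
ee_rot: [0.0, 0.999, -0.038, -0.0]
contact_force: [-0.9, -0.6, 0.5]
width: 0.0852
gripper_force: 0.0
```

```bash
python3 - <<'E'
from h import *
print(hand());print(tab());print(tab('t9'))
E
```

```text
(11.8, np.float64(-0.0374), np.float64(0.0538), np.float64(0.2958), 'yaw', -0.0762, 'Fy', np.float64(-0.676), 'F', array([-0.88, -0.61,  0.53]), 0.08516427161263808)
(11.8, np.float64(0.051892981991063424), np.int64(84))
(11.85, np.float64(0.051994552642178136), np.int64(81))
```

View pics/t9.png

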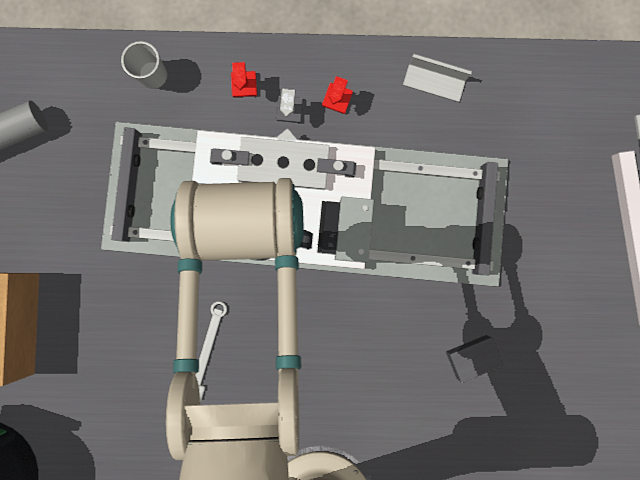

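The tab at (289,129) stands opposite the grey blade's tip at (286,115). The hand is clear, and the wrench and block have not moved.

```bash
python3 -c "
from h import *
print(tab());print(manip.sign_off())"
```

```text
(11.9, np.float64(0.05249571350946653), np.int64(81))
the job is handed in; nothing more can be done
None
```

The job is handed in: the carriage stands at rest with its tab about 2 mm from the gauge blade along the rails (by the top camera), and the hand is out and clear at 11.9 s.

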